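# Find and lock a sample changer's carousel at its rubbing spot

### The arm

A 6-joint arm with a two-finger parallel gripper is mounted at the origin on the work surface. World frame = base frame: x ahead of the robot, y to its left, z up, the work surface at z = 0. Lengths are in m, angles in rad, forces in N, time in s.
With the tool pointing down it reaches from about 0.3 to 0.75 m from the base axis. Payload 8.5 kg.
Tool frame: the origin (TCP) lies midway between the tips of the shut fingers; the grasp point (between the pads) lies 19 mm behind it (env.grasp_offset is the distance from the TCP to the grasp point, in m); z points along the fingers, y is the line along which they close (so a half turn about z gives the same grasp; the last joint's range is limited). The gripper opens to 88 mm and grips with 3 to 60 N. Pads are 18 mm wide; open, the fingers measure 123 mm over their backs; the gripper's body (75 mm by 187 mm) begins 45 mm behind the grasp point.
Start: joints at [0.98, 0.381, 1.297, -0, 1.464, -0.215], TCP at [0.202, 0.512, 0.239] pointing down, gripper open.
Joint ranges: [-3.11, 3.11], [-0.89, 2.33], [0.22, 2.48], [-1.42, 4.56], [0.17, 2.85], [-2.88, 2.88]. Speed limits (rad/s): [2.39, 2.39, 3.14, 3.14, 3.14, 3.14].

### API

Orientations are given as a rotation vector (axis times angle).
In Python, from plant import sensors, capture, get_calibration, order, env gives the robot as it stands.
- The arm moves only by the shell command python3 -m crank 'ROWS'. ROWS is JSON, a list that holds one entry, the list of rows, each a list of 7 numbers: the opening, from 0 (shut) to 1 (fully open), then the shift along the tool's x, y, z scaled (see below), then the turn, a rotation vector about the tool's x, y, z scaled (see below). A call has exactly 10 rows; each row is the pose to reach, as a shift and turn from the pose commanded when the call began, along the tool's axes at that moment; what a row does not reach only later rows make up. The controller multiplies each number of a shift by 50 cm and each number of a turn by 0.5 rad. A row lasts 1/10 s, in which the tool goes at most 50 mm and 8.59 degrees, less where a joint would pass 70% of its speed; a pose out of reach is approached as far as the arm can. A call with a number of a shift or a turn outside -1 to 1 is refused whole. A call with a gripper value outside its range is refused whole. The fingers move at their own pace and stop on an object; the grip force is fixed at half the most. Time passes only in rows, so rows that repeat a pose let the fingers close, or fill a call up. It gives the time, the measured TCP pose, the force, the opening and the grip force at its end, in the units of the state.
- sensors.state(): the state, without advancing time (a new reading comes with each control period).
- capture(name): name is "scene" or "top"; returns the picture (480x640x3 uint8, blue, green, red); there is no depth.
- get_calibration(name): a dict with "mtx" (3x3 intrinsics, pixels), "extrinsics" (4x4, takes a point from world to camera coordinates). Camera axes: x right, y up, looking along -z (the intrinsics and any distortion apply to the point x, -y, -z); pixel columns grow to the right and rows downward; lengths in m; the calibration is good to about 2 mm. A picture is of the moment at which its call begins. get_calibration takes no time and is no camera call.
- order.hand_in(): hands the job in; it is judged then, once.
The state is a dict: "clock": time; "joint_pos": joint angles; "joint_velocities": joint speeds; "joint_torque": joint torques, N m; "ee_pos": TCP position; "orientation": TCP orientation; "force": force on the tool from outside, world axes, zero at the start; "ft_torque": the same for the moment, N m; "grip_width": opening from 0.0 (shut) to 1.0 (fully open); "finger_force": force on a finger pad.
Only numpy, scipy, OpenCV 4.12 (cv2) and the standard library are available. Lean on these libraries where they do the work, as an engineer would, in place of code of your own. Each camera call takes 0.05 s, during which the arm holds its last target. There are 200 camera calls.

### The job

The sample changer's carousel drags at one place in its turn. Press the push-push lock to release it (never force the carousel against the lock), turn the carousel round and feel where it rubs in the guide shoe, leave it standing at the tightest point and press the lock in again to hold it there, ready for the shoe to be reset. Leave the bottles and the beaker standing where they are.

Things in the scene. Friction and masses are not known exactly. Their poses are not given: they have to be found in the camera images.
- changer: Sample changer: light grey bench instrument, 310 mm deep (its x) by 470 mm wide (its y), deck 55 mm above the bench, fixed. Origin: at bench level on the carousel's axis. x points away from its front; y along the deck towards its tower, a 44 mm aluminium post at x 30, y 235 mm, 285 mm tall, its needle arm parked outward.
- carousel (a joint): Carousel angle, rad, grows anticlockwise from above, no stops; at 0 the wash beaker is on the changer's -y side. Drag when turned slowly about 0.1 N m, but at one unseen place per turn the warped rim rubs: drag climbs to about 0.7 N m and falls off again within 0.24 rad either side of the tightest point. Stays where left. Lock in: held by a brake.
- cup_disc: The carousel: white disc 250 mm across, top face 72 mm above the bench, with five grey open cups fixed on it, evenly spaced, centres 80 mm from the axis: four 40 mm across, 45 tall, and a wash beaker 52 across, 52 tall; some 50 mm free between cups (turn it by pushing a cup). Black hub knob 36 mm across, 40 tall. Origin on the axis, 68 mm above the bench, wash beaker in its -y.
- wash_beaker (a point): Centre of the mouth of the larger wash beaker on the carousel (52 mm across), 124 mm above the bench.
- guide_shoe: White nylon guide shoe on the deck, tower side: a block 40 mm wide reaching over and under the carousel's rim, its top 86 mm above the bench; the warped rim rubs in it. Origin and axes are those of the changer (on the axis, at bench level); the block lies 112 to 150 mm from the axis in +y.
- lock_button (a joint): How far the push-push lock button is in, m: 0 out (carousel free), about 0.007 latched in (brake arm on the rim, carousel locked; so at the start), 0.0115 at the firm bottom. One press to the firm bottom (at least 0.011), then let go, changes in to out or out to in. It resists with 3 to 10 N on the way down.
- lock_top (a point): Centre of the top of the lock button, a black mushroom 42 mm across at the changer's front right, 158 mm from the carousel's axis, pressed straight down. Its top is 113 mm above the bench when out, 106 latched in, 101.5 at the bottom. A steel brake arm runs from it 43 mm towards the carousel, over the rim, 17 mm lower than the top.
- sample_bottle: A capped white sample bottle, 48 mm across, 85 mm tall, loose, standing on the changer's deck beside the tower; not part of the job. Origin at the centre of its underside.
- beaker: A clear plastic beaker 72 mm across, 90 mm tall, loose on the bench on the right of the changer; not part of the job. Origin at the centre of its underside.
- wash_bottle: A tall white reagent bottle with a grey cap, 64 mm across, 190 mm tall, loose on the bench on the right of the changer; not part of the job. Origin at the centre of its underside.

How it is judged:
By the outcome, as a careful person would: the job done as asked, in the order asked, and still so for the second after the job is handed in, with the robot touching nothing.
It also fails if it takes over 72 s, if anything falls off the work surface, if the arm or the gripper's body presses on something with over 40 N, if the wrist force passes 120 N, or if a joint passes its speed limit or range.

## Working session

There is one attempt and no reset: what is moved stays moved. The work goes in short steps, Python scripts to look and compute and a shell command to move; the robot and the scene stay as the last step left them, time stands still between calls to the robot, and variables do not carry over. Pictures are saved under pics/ and viewed, at most 10 in all, crops included, and the job is handed in when it is done.

```bash
ls; mkdir -p pics; python3 - <<'E'
from plant import sensors,capture,get_calibration,env
import cv2,numpy as np
np.set_printoptions(precision=4,suppress=True)
for n in("scene","top"):
    cv2.imwrite(f"pics/{n}0.png",capture(n)); c=get_calibration(n); print(c)
s=sensors.state(); print(s)
E
```

```text
pics
{'mtx': array([[526.4783,   0.    , 319.0792],
       [  0.    , 526.4783, 236.9659],
       [  0.    ,   0.    ,   1.    ]]), 'extrinsics': array([[ 0.6691,  0.7431,  0.007 , -0.3922],
       [-0.6195,  0.5526,  0.5576,  0.2976],
       [ 0.4105, -0.3775,  0.8301, -1.3823],
       [ 0.    ,  0.    ,  0.    ,  1.    ]])}
{'mtx': array([[457.1597,   0.    , 324.108 ],
       [  0.    , 457.1597, 245.8176],
       [  0.    ,   0.    ,   1.    ]]), 'extrinsics': array([[-0.0638, -0.998 , -0.0029,  0.0402],
       [ 0.9717, -0.0628,  0.2276, -0.6122],
       [-0.2273,  0.0117,  0.9737, -0.9414],
       [ 0.    ,  0.    ,  0.    ,  1.    ]])}
{'clock': 0.1, 'joint_pos': array([ 0.9797,  0.3811,  1.2981,  0.    ,  1.4636, -0.2153]), 'joint_velocities': array([ 0.0001, -0.0018, -0.0007,  0.0003,  0.001 ,  0.0014]), 'joint_torque': array([  0.0041, -43.8649, -22.4913,   0.0715,   0.0342,  -0.    ]), 'ee_pos': array([0.2017, 0.5114, 0.2382]), 'orientation': array([-0.5868, -3.0858,  0.0018]), 'force': array([-0.0277, -0.6195, -0.2088]), 'ft_torque': array([ 0.012 ,  0.0473, -0.0058]), 'finger_force': 0.0, 'grip_width': 0.9988533564730842}
```

View pics/scene0.png

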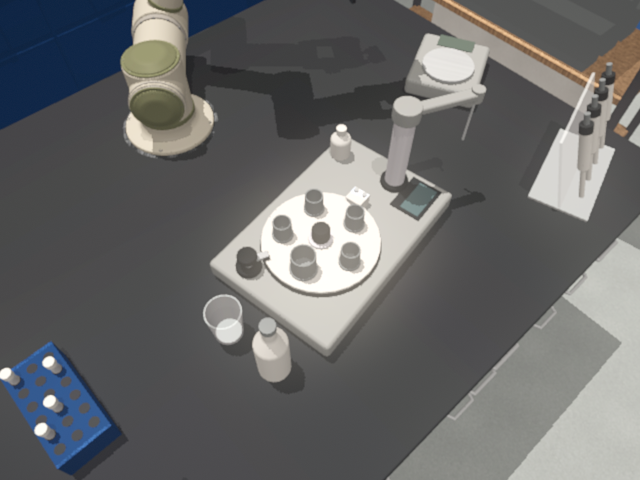

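View pics/top0.png

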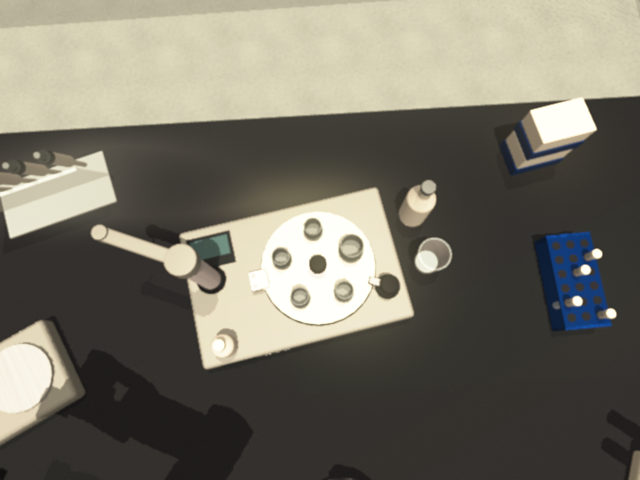

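Top view: hub knob at (318,264), lock button at (388,286), wash beaker at (350,247), guide shoe at (257,280), tower at about (180,262). Bottle and beaker stand off to the right at (415,205) and (433,257). In the scene view the hub is at (320,230) and the button at (247,255).

```bash
cat > h.py <<'E'
import cv2,numpy as np
from plant import sensors,capture,get_calibration
np.set_printoptions(precision=4,suppress=True)
def ray(n,u,v,z):
    c=get_calibration(n);E=c["extrinsics"];R,t=E[:3,:3],E[:3,3]
    p=cv2.undistortPoints(np.array([[[u,v]]],float),c["mtx"],None)[0,0]
    d=R.T@np.array([p[0],-p[1],-1]);o=-R.T@t
    return o+d*(z-o[2])/d[2]
def proj(n,P):
    c=get_calibration(n);E=c["extrinsics"];q=E[:3,:3]@np.array(P)+E[:3,3]
    w=c["mtx"]@np.array([q[0],-q[1],-q[2]]);return w[:2]/w[2]
def dark(n,u,v,r,th=60):
    im=cv2.imread(f"pics/{n}0.png") ;g=cv2.cvtColor(im,cv2.COLOR_BGR2GRAY)
    m=np.zeros_like(g);cv2.circle(m,(u,v),r,255,-1);m&=((g<th)*255).astype(np.uint8)
    k,l,s,c=cv2.connectedComponentsWithStats(m);i=1+np.argmax(s[1:,4]);return c[i],s[i]
E
python3 - <<'E'
from h import *
for n,hub,but in(("top",(318,264),(388,286)),("scene",(320,230),(247,255))):
    for nm,uv,z in(("hub",hub,.112),("but",but,.106)):
        c,s=dark(n,*uv,16); print(n,nm,c,s,ray(n,*c,z))
im=cv2.imread("pics/top0.png");hsv=cv2.cvtColor(im,cv2.COLOR_BGR2HSV)
print("wash",ray("top",350,245,.124),"shoe",ray("top",257,280,.086),"wb cap",ray("top",428,187,.19),"beaker",ray("top",434,252,.09), "disc",ray("top",318,268,.072))
# white disc
m=cv2.inRange(im,(200,200,200),(255,255,255));
k,l,s,c=cv2.connectedComponentsWithStats(m)
for i in range(1,k):
    if s[i,4]>3000: print(s[i],c[i])
a=cv2.resize(im[180:380,170:470],None,fx=2.6,fy=2.6,interpolation=cv2.INTER_CUBIC);cv2.imwrite("pics/crop.png",a)
E
```

```text
Traceback (most recent call last):
  File "h.py", line 15, in dark
    k,l,s,c=cv2.connectedComponentsWithStats(m);i=1+np.argmax(s[1:,4]);return c[i],s[i]
                                                    ~~~~~~~~~^^^^^^^^^
ValueError: attempt to get argmax of an empty sequence
```

```bash
python3 - <<'E'
from h import *
im=cv2.imread("pics/top0.png");g=cv2.cvtColor(im,cv2.COLOR_BGR2GRAY)
print(g[264,308:330],g[286,376:402])
for n,hub,but in(("top",(318,264),(388,286)),("scene",(320,230),(247,255))):
    for nm,uv,z in(("hub",hub,.112),("but",but,.106)):
      for th in (80,110):
        try: c,s=dark(n,*uv,16,th)
        except ValueError: continue
        print(n,nm,th,c,s,ray(n,*c,z))
print("wash",ray("top",350,245,.124),"shoe",ray("top",257,280,.086),"wb cap",ray("top",428,187,.19),"beaker",ray("top",434,252,.09), "disc",ray("top",318,268,.072))
# white disc
m=cv2.inRange(im,(200,200,200),(255,255,255));
k,l,s,c=cv2.connectedComponentsWithStats(m)
for i in range(1,k):
    if s[i,4]>3000: print(s[i],c[i])
a=cv2.resize(im[180:380,170:470],None,fx=2.6,fy=2.6,interpolation=cv2.INTER_CUBIC);cv2.imwrite("pics/crop.png",a)
E
```

```text
[251 163  88  88  93  94  94  95  96  96  98  98  98  99  99  98  95 100
 175 249 255 255] [ 93 104 106  91  77  74  80  81  83  84  81  82  81  81  80  79  78  76
  76  74  73  70  74 119 191 229]
top hub 110 [317.3257 263.8532] [310 256  16  17 218] [0.5659 0.018  0.112 ]
top but 80 [388.5263 287.282 ] [376 276  23  22 266] [ 0.5078 -0.1274  0.106 ]
top but 110 [387.6449 286.3068] [375 275  24  24 414] [ 0.51   -0.1257  0.106 ]
scene but 110 [246.9394 259.5361] [236 247  25  25 429] [ 0.5256 -0.136   0.106 ]
wash [ 0.5993 -0.0527  0.124 ] shoe [0.5441 0.1493 0.086 ] wb cap [ 0.6931 -0.2133  0.19  ] beaker [ 0.58   -0.2351  0.09  ] disc [0.5644 0.0174 0.072 ]
[  200   201   211   164 16406] [307.8377 284.4316]
```

View pics/crop.png

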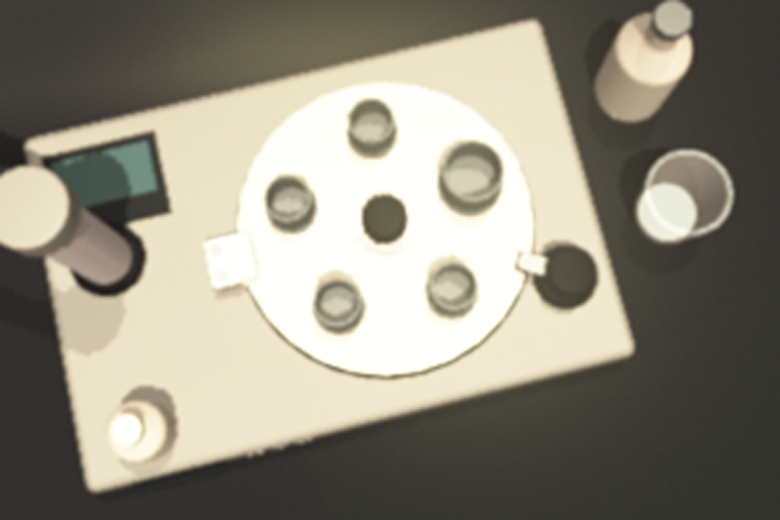

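Crop: button centre at (566,275), i.e. full-image (388,286). Brake arm tip at (532,263), wash beaker mouth at (470,173), i.e. (351,246). Hub is at (318,264), tower base at (107,255), i.e. (211,278). The measured axis-to-button distance of about 153 mm agrees with the 158 mm given.

```bash
cat >> h.py <<'E'
from scipy.spatial.transform import Rotation as Ro
R0=Ro.from_rotvec([-0.5868,-3.0858,0.0018]).as_matrix()
def rows(c,pts,g=0):
    for p in pts: print([g]+[round(x,3) for x in (R0.T@(np.array(p)-c)/.5).tolist()])
E
python3 - <<'E'
from h import *
print("R0",R0)
C=np.array([.565,.0178])
im=cv2.imread("pics/scene0.png");g=cv2.cvtColor(im,cv2.COLOR_BGR2GRAY)
print("proj button in scene",proj("scene",(.51,-.127,.106)),proj("scene",(.565,.0178,.112)))
print(g[240:276:3,228:272:3])
print("tower base",ray("top",211,278,.055))
for p in [(350.8,246.5)]:
    w=ray("top",*p,.124); d=w[:2]-C; print(w,np.hypot(*d),np.arctan2(d[1],d[0]))
b=ray("top",387.8,286,.106);print(b,np.hypot(*(b[:2]-C)))
c0=np.array([.202,.512,.239])
rows(c0,[(.30,.27,.24),(.33,0.05,.24),(.42,-.10,.22),(.51,-.127,.17)])
E
```

```text
R0 [[-0.9302  0.367  -0.0007]
 [ 0.367   0.9302 -0.001 ]
 [ 0.0003 -0.0012 -1.    ]]
proj button in scene [245.7114 251.8903] [319.045  227.1255]
[[ 94 114 201 208 209 209 209 209 209 210 210 239 254 254 254]
 [114 202 208 208 208 209 209 209 209 210 210 229 254 254 254]
 [202 208 208 208 209 187 178 180 210 210 210 221 254 254 254]
 [208 207 208 209 124  91  94  96 100 198 211 219 254 254 254]
 [207 208 208 160  90  92  96  97  99 103 210 211 233 225 255]
 [208 208 208  96  92  93  96  98  99  98 221 234 234 231 249]
 [208 208 209  97  94  95  97  99 100  96 175 203 133 100 225]
 [207 208 209  92  90  97  99 100  96  94 118 159 108 243 254]
 [208 208 203  87  84  84  88  89  92  94  97 109 116 229 255]
 [207 208 209  88  89  84 100 120  92  95  97 103 152 113 254]
 [208 208 208  88  94  85  87  90  92  96  96 132 188 164 171]
 [206 208 209 167  86  95  89  90  93  94 100 156 201 211 135]]
tower base [0.5603 0.2552 0.055 ]
[ 0.596  -0.0542  0.124 ] 0.07836376315065527 -1.1640113641889753
[ 0.5106 -0.1261  0.106 ] 0.15384837563607387
[0, -0.36, -0.378, -0.002]
[0, -0.577, -0.766, -0.001]
[0, -0.855, -0.978, 0.039]
[0, -1.042, -0.963, 0.139]
```

```bash
python3 -m crank '[[[0,-0.36,-0.378,0,0,0,0],[0,-0.36,-0.378,0,0,0,0],[0,-0.36,-0.378,0,0,0,0],[0,-0.36,-0.378,0,0,0,0],[0,-0.36,-0.378,0,0,0,0],[0,-0.36,-0.378,0,0,0,0],[0,-0.577,-0.766,0,0,0,0],[0,-0.577,-0.766,0,0,0,0],[0,-0.577,-0.766,0,0,0,0],[0,-0.577,-0.766,0,0,0,0]]]'
```

```text
clock: 1.1
ee_pos: [0.3264, 0.0703, 0.2388]
orientation: [0.585, 3.086, 0.0]
force: [1.0, 0.6, 0.4]
grip_width: 0.119
finger_force: 0.0
```

```bash
python3 - <<'E'
from h import *
print(ray("scene",247,254.5,.106),ray("scene",320.5,229,.112))
s=sensors.state();c=s['ee_pos'];print(c,s['orientation'],s['force'],s['joint_pos'])
rows(c,[(.33,.05,.24),(.42,-.10,.22),(.5125,-.128,.17),(.5125,-.128,.125)])
E
```

```text
[ 0.5165 -0.1288  0.106 ] [0.5704 0.0169 0.112 ]
[0.3264 0.0703 0.2388] [0.5849 3.0863 0.0005] [1.0161 0.5817 0.3865] [-0.1477 -0.0126  1.8071  0.0003  1.3467 -1.344 ]
[0, -0.022, -0.035, -0.002]
[0, -0.299, -0.248, 0.038]
[0, -0.492, -0.232, 0.138]
[0, -0.492, -0.232, 0.228]
```

```bash
python3 -m crank '[[[0,-0.022,-0.035,0,0,0,0],[0,-0.3,-0.248,0.04,0,0,0],[0,-0.3,-0.248,0.04,0,0,0],[0,-0.3,-0.248,0.04,0,0,0],[0,-0.3,-0.248,0.04,0,0,0],[0,-0.492,-0.232,0.14,0,0,0],[0,-0.492,-0.232,0.14,0,0,0],[0,-0.492,-0.232,0.14,0,0,0],[0,-0.492,-0.232,0.2,0,0,0],[0,-0.492,-0.232,0.2,0,0,0]]]'; python3 - <<'E'
from h import *
import time
cv2.imwrite("pics/top1.png",capture("top")[180:380,240:540].repeat(2,0).repeat(2,1)); cv2.imwrite("pics/scene1.png",capture("scene")[150:350,170:430].repeat(3,0).repeat(3,1))
s=sensors.state();print(s['ee_pos'],s['force'],s['joint_velocities'])
E
```

```text
clock: 2.1
ee_pos: [0.5115, -0.1253, 0.136]
orientation: [-0.585, -3.08, -0.003]
force: [0.1, -0.1, 0.1]
grip_width: 0.012
finger_force: 0.0
[ 0.5127 -0.1261  0.1394] [ 0.6558 -0.6989  1.2596] [-0.0023 -0.0258 -0.023  -0.0019 -0.0025 -0.003 ]
```

View pics/scene1.png

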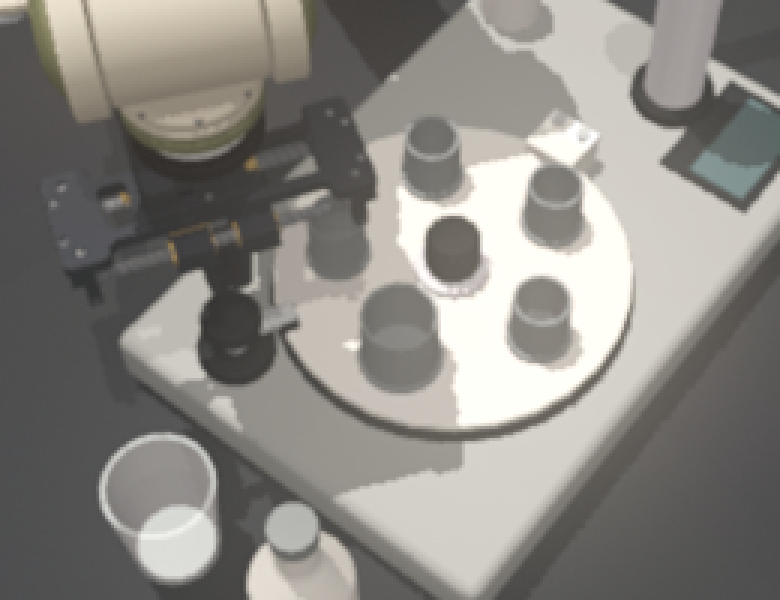

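Scene view 1: the shut fingers are over the button (fingers about (228,270), button (232,315) in the enlarged crop), everything is standing. Press.

```bash
python3 -m crank '[[[0,0,0,0.04,0,0,0],[0,0,0,0.055,0,0,0],[0,0,0,0.062,0,0,0],[0,0,0,0.068,0,0,0],[0,0,0,0.072,0,0,0],[0,0,0,0.075,0,0,0],[0,0,0,0.077,0,0,0],[0,0,0,0.078,0,0,0],[0,0,0,0.078,0,0,0],[0,0,0,0.078,0,0,0]]]'
```

```text
clock: 3.2
ee_pos: [0.5132, -0.1267, 0.1017]
orientation: [0.586, 3.084, -0.001]
force: [-2.9, 2.5, 12.0]
grip_width: 0.004
finger_force: 6.0
```

```bash
python3 -m crank '[[[0,0,0,0.002,0,0,0],[0,0,0,0.004,0,0,0],[0,0,0,0.004,0,0,0],[0,0,0,-0.01,0,0,0],[0,0,0,-0.03,0,0,0],[0,0,0,-0.06,0,0,0],[0,0,0,-0.09,0,0,0],[0,0,0,-0.1,0,0,0],[0,0,0,-0.1,0,0,0],[0,0,0,-0.1,0,0,0]]]'; python3 - <<'E'
from h import *
s=sensors.state();c=s['ee_pos'];print(c,s['force'])
i=capture("scene");cv2.imwrite("pics/s2f.png",i)
cv2.imwrite("pics/scene2.png",i[210:310,210:350].repeat(5,0).repeat(5,1))
# button blob in scene: top row of dark
g=cv2.cvtColor(i,cv2.COLOR_BGR2GRAY);print(np.where(g[236:275,242:252].mean(1)<130)[0]+236, proj("scene",(.513,-.1275,.113)),proj("scene",(.513,-.1275,.106)))
a=-1.164;w=[.567+.08*np.cos(a),.0175+.08*np.sin(a)]
rows(c,[(*w,.151),(*w,.096)])
E
```

```text
clock: 4.2
ee_pos: [0.5127, -0.1266, 0.1493]
orientation: [-0.587, -3.086, -0.0]
force: [-0.6, 0.2, 0.3]
grip_width: 0.006
finger_force: 0.0
[ 0.5127 -0.1266  0.1493] [-0.6202  0.2147  0.2677]
[236 237 238 239 240 241 242 243 244 245 246 247 248 249 250 251 252 253
 254 255 256 257 258 259 260 261 262 263 264 265 266 267 268 269 270 271
 272 273 274] [246.0577 251.091 ] [246.4424 252.996 ]
[0, -0.108, 0.194, -0.004]
[0, -0.108, 0.195, 0.106]
```

View pics/scene2.png

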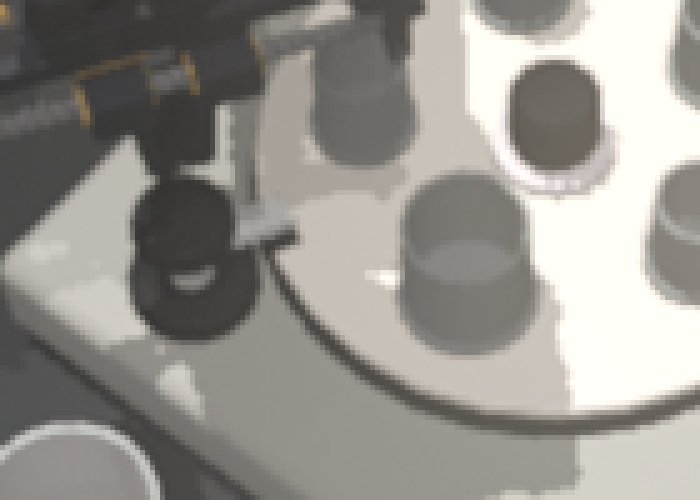

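Scene view 2: the button is up (top about (247,247) full), with a dark gap under the brake arm tip (270,240 crop). The wash beaker mouth is centred near (466,220) in the crop, i.e. (303,254). The lock looks released. Now lower the shut fingers into the wash beaker.

```bash
python3 - <<'E'
from h import *
print(ray("scene",303.2,254,.124),ray("top",350.8,246.5,.124))
E
python3 -m crank '[[[0,-0.108,0.194,-0.01,0,0,0],[0,-0.108,0.194,-0.01,0,0,0],[0,-0.108,0.194,-0.01,0,0,0],[0,-0.108,0.194,0,0,0,0],[0,-0.108,0.194,0,0,0,0],[0,-0.108,0.194,0.03,0,0,0],[0,-0.108,0.194,0.04,0,0,0],[0,-0.108,0.194,0.05,0,0,0],[0,-0.108,0.194,0.06,0,0,0],[0,-0.108,0.194,0.06,0,0,0]]]'
```

```text
[ 0.5978 -0.0529  0.124 ] [ 0.596  -0.0542  0.124 ]
clock: 5.25
ee_pos: [0.5984, -0.0565, 0.1193]
orientation: [-0.587, -3.085, -0.0]
force: [0.4, 0.9, 0.3]
grip_width: 0.006
finger_force: 0.0
```

```bash
python3 -m crank '[[[0,0,0.003,0.01,0,0,0],[0,0,0.003,0.02,0,0,0],[0,0,0.003,0.03,0,0,0],[0,0,0.003,0.04,0,0,0],[0,0,0.003,0.044,0,0,0],[0,0,0.003,0.044,0,0,0],[0,0,0.003,0.044,0,0,0],[0,0,0.003,0.044,0,0,0],[0,0,0.003,0.044,0,0,0],[0,0,0.003,0.044,0,0,0]]]'; cat >> h.py <<'E'
C=np.array([.566,.0185])
def arc(c,a0,da,n=10,r=.08):
    "rows for an arc starting at commanded c, angle a0, step da per row"
    p=lambda a:np.array([*(C+r*np.array([np.cos(a),np.sin(a)])),c[2]])
    rows(c,[p(a0+da*(k+1)) for k in range(n)])
def meas():
    s=sensors.state();d=s['ee_pos'][:2]-C;a=np.arctan2(d[1],d[0]);f=s['force'][:2]
    print("t %.2f r %.4f ang %.3f  Ftan %.2f Frad %.2f Fz %.1f"%(s['clock'],np.hypot(*d),a,-f[0]*np.sin(a)+f[1]*np.cos(a),f@d/np.hypot(*d),s['force'][2]), "Mz",-(d[0]*f[1]-d[1]*f[0]),"z",s['ee_pos'])
E
python3 - <<'E'
from h import *
meas(); c=sensors.state()['ee_pos']; d=c[:2]-C
arc(c,np.arctan2(d[1],d[0]),.03)
E
```

```text
clock: 6.25
ee_pos: [0.5994, -0.0549, 0.0979]
orientation: [0.587, 3.086, -0.0]
force: [0.5, 0.1, 0.0]
grip_width: 0.009
finger_force: 0.0
t 6.25 r 0.0806 ang -1.144  Ftan 0.51 Frad 0.15 Fz 0.0 Mz -0.041369701725133545 z [ 0.5994 -0.0549  0.0979]
[0, -0.002, 0.004, -0.0]
[0, -0.006, 0.008, -0.0]
[0, -0.009, 0.012, -0.0]
[0, -0.012, 0.015, -0.0]
[0, -0.014, 0.019, -0.0]
[0, -0.017, 0.023, -0.0]
[0, -0.02, 0.027, -0.0]
[0, -0.022, 0.031, -0.0]
[0, -0.025, 0.036, -0.0]
[0, -0.027, 0.04, -0.0]
```

```bash
python3 -m crank '[[[0,-0.002,0.004,0,0,0,0],[0,-0.004,0.006,0,0,0,0],[0,-0.006,0.008,0,0,0,0],[0,-0.007,0.01,0,0,0,0],[0,-0.009,0.012,0,0,0,0],[0,-0.01,0.013,0,0,0,0],[0,-0.011,0.014,0,0,0,0],[0,-0.012,0.015,0,0,0,0],[0,-0.012,0.015,0,0,0,0],[0,-0.012,0.015,0,0,0,0]]]'; python3 - <<'E'
from h import *
meas(); c=sensors.state()['ee_pos']; d=c[:2]-C
arc(c,np.arctan2(d[1],d[0]),.03)
E
```

```text
clock: 7.25
ee_pos: [0.6077, -0.0501, 0.0978]
orientation: [0.587, 3.086, -0.0]
force: [-0.3, 0.1, -0.4]
grip_width: 0.006
finger_force: 0.2
t 7.25 r 0.0803 ang -1.024  Ftan -0.20 Frad -0.29 Fz -0.4 Mz 0.01594124496732821 z [ 0.6077 -0.0501  0.0978]
[0, -0.002, 0.004, -0.0]
[0, -0.005, 0.008, -0.0]
[0, -0.008, 0.012, -0.0]
[0, -0.01, 0.016, -0.0]
[0, -0.012, 0.021, -0.0]
[0, -0.015, 0.025, -0.0]
[0, -0.017, 0.029, -0.0]
[0, -0.019, 0.033, -0.0]
[0, -0.021, 0.038, -0.0]
[0, -0.022, 0.042, -0.0]
```

```bash
python3 -m crank '[[[0,-0.001,0.002,0,0,0,0],[0,-0.002,0.004,0,0,0,0],[0,-0.003,0.005,0,0,0,0],[0,-0.004,0.006,0,0,0,0],[0,-0.005,0.008,0,0,0,0],[0,-0.006,0.01,0,0,0,0],[0,-0.007,0.011,0,0,0,0],[0,-0.008,0.012,0,0,0,0],[0,-0.009,0.014,0,0,0,0],[0,-0.01,0.016,0,0,0,0]]]'; python3 - <<'E'
from h import *
meas(); c=sensors.state()['ee_pos']; d=c[:2]-C
arc(c,np.arctan2(d[1],d[0]),.03)
E
```

```text
clock: 8.25
ee_pos: [0.6153, -0.0444, 0.0977]
orientation: [-0.587, -3.086, 0.0]
force: [-1.3, 0.5, 1.0]
grip_width: 0.006
finger_force: 0.5
t 8.25 r 0.0799 ang -0.906  Ftan -0.73 Frad -1.16 Fz 1.0 Mz 0.058677525865157065 z [ 0.6153 -0.0444  0.0977]
[0, -0.003, 0.004, -0.0]
[0, -0.005, 0.008, -0.0]
[0, -0.007, 0.013, -0.0]
[0, -0.009, 0.017, -0.0]
[0, -0.011, 0.021, -0.0]
[0, -0.012, 0.026, -0.0]
[0, -0.014, 0.03, -0.0]
[0, -0.015, 0.035, -0.0]
[0, -0.017, 0.04, -0.0]
[0, -0.018, 0.044, -0.0]
```

The carousel turned freely (low force over 0.24 rad), so the lock is released. Sweep in 0.3 rad steps.

```bash
python3 -m crank '[[[0,-0.003,0.004,0,0,0,0],[0,-0.005,0.008,0,0,0,0],[0,-0.007,0.013,0,0,0,0],[0,-0.009,0.017,0,0,0,0],[0,-0.011,0.021,0,0,0,0],[0,-0.012,0.026,0,0,0,0],[0,-0.014,0.03,0,0,0,0],[0,-0.015,0.035,0,0,0,0],[0,-0.017,0.04,0,0,0,0],[0,-0.018,0.044,0,0,0,0]]]'>/dev/null; cat >> h.py <<'E'
def plan(n=3,da=.03,r=.08):
    meas(); c=sensors.state()['ee_pos'].copy(); d=c[:2]-C; a=np.arctan2(d[1],d[0])
    for k in range(n):
        print("-- from",round(a,3)); arc(c,a,da,10,r); a+=10*da
        c=np.array([*(C+r*np.array([np.cos(a),np.sin(a)])),c[2]])
E
python3 -c "
from h import *
plan(3)"
```

```text
t 9.25 r 0.0803 ang -0.606  Ftan -0.55 Frad -0.74 Fz -0.2 Mz 0.04387017935492806 z [ 0.632  -0.0272  0.0978]
-- from -0.606
[0, -0.001, 0.005, -0.0]
[0, -0.001, 0.01, -0.0]
[0, -0.002, 0.014, -0.0]
[0, -0.003, 0.019, -0.0]
[0, -0.003, 0.024, -0.0]
[0, -0.004, 0.029, -0.0]
[0, -0.004, 0.033, -0.0]
[0, -0.004, 0.038, -0.0]
[0, -0.004, 0.043, -0.0]
[0, -0.003, 0.048, -0.0]
-- from -0.306
[0, 0.0, 0.005, -0.0]
[0, 0.001, 0.01, -0.0]
[0, 0.002, 0.014, -0.0]
[0, 0.002, 0.019, -0.0]
[0, 0.003, 0.024, -0.0]
[0, 0.005, 0.028, -0.0]
[0, 0.006, 0.033, -0.0]
[0, 0.007, 0.038, -0.0]
[0, 0.009, 0.042, -0.0]
[0, 0.01, 0.047, -0.0]
-- from -0.006
[0, 0.002, 0.004, -0.0]
[0, 0.004, 0.009, -0.0]
[0, 0.006, 0.013, -0.0]
[0, 0.008, 0.017, -0.0]
[0, 0.01, 0.022, -0.0]
[0, 0.013, 0.026, -0.0]
[0, 0.015, 0.03, -0.0]
[0, 0.018, 0.034, -0.0]
[0, 0.021, 0.038, -0.0]
[0, 0.024, 0.042, -0.0]
```

```bash
M='python3 -c "from h import *;meas()"'; python3 -m crank '[[[0,-0.001,0.005,0,0,0,0],[0,-0.001,0.01,0,0,0,0],[0,-0.002,0.014,0,0,0,0],[0,-0.003,0.019,0,0,0,0],[0,-0.003,0.024,0,0,0,0],[0,-0.004,0.029,0,0,0,0],[0,-0.004,0.033,0,0,0,0],[0,-0.004,0.038,0,0,0,0],[0,-0.004,0.043,0,0,0,0],[0,-0.003,0.048,0,0,0,0]]]' >/dev/null; eval $M
python3 -m crank '[[[0,0,0.005,0,0,0,0],[0,0.001,0.01,0,0,0,0],[0,0.002,0.014,0,0,0,0],[0,0.002,0.019,0,0,0,0],[0,0.003,0.024,0,0,0,0],[0,0.005,0.028,0,0,0,0],[0,0.006,0.033,0,0,0,0],[0,0.007,0.038,0,0,0,0],[0,0.009,0.042,0,0,0,0],[0,0.01,0.047,0,0,0,0]]]' >/dev/null; eval $M
python3 -m crank '[[[0,0.002,0.004,0,0,0,0],[0,0.004,0.009,0,0,0,0],[0,0.006,0.013,0,0,0,0],[0,0.008,0.017,0,0,0,0],[0,0.01,0.022,0,0,0,0],[0,0.013,0.026,0,0,0,0],[0,0.015,0.03,0,0,0,0],[0,0.018,0.034,0,0,0,0],[0,0.021,0.038,0,0,0,0],[0,0.024,0.042,0,0,0,0]]]' >/dev/null; python3 -c "
from h import *
plan(4)"
```

```text
t 10.25 r 0.0796 ang -0.304  Ftan -0.29 Frad -0.31 Fz 0.2 Mz 0.023241805164962187 z [ 0.642  -0.0054  0.0978]
t 11.25 r 0.0798 ang -0.002  Ftan -0.76 Frad -1.72 Fz 1.2 Mz 0.060566665930468784 z [0.6458 0.0183 0.0977]
t 12.25 r 0.0800 ang 0.302  Ftan -1.61 Frad -1.29 Fz 0.9 Mz 0.1285528124232648 z [0.6424 0.0423 0.0978]
-- from 0.302
[0, 0.003, 0.004, -0.0]
[0, 0.006, 0.007, -0.0]
[0, 0.01, 0.011, -0.0]
[0, 0.013, 0.014, -0.0]
[0, 0.016, 0.018, -0.0]
[0, 0.02, 0.021, -0.0]
[0, 0.024, 0.024, -0.0]
[0, 0.027, 0.027, -0.0]
[0, 0.031, 0.03, -0.0]
[0, 0.035, 0.032, -0.0]
-- from 0.602
[0, 0.004, 0.003, -0.0]
[0, 0.008, 0.005, -0.0]
[0, 0.012, 0.007, -0.0]
[0, 0.017, 0.01, -0.0]
[0, 0.021, 0.012, -0.0]
[0, 0.025, 0.014, -0.0]
[0, 0.03, 0.016, -0.0]
[0, 0.034, 0.017, -0.0]
[0, 0.039, 0.019, -0.0]
[0, 0.043, 0.02, -0.0]
-- from 0.902
[0, 0.005, 0.001, -0.0]
[0, 0.009, 0.002, -0.0]
[0, 0.014, 0.004, -0.0]
[0, 0.019, 0.004, -0.0]
[0, 0.023, 0.005, 0.0]
[0, 0.028, 0.006, 0.0]
[0, 0.033, 0.006, 0.0]
[0, 0.038, 0.007, 0.0]
[0, 0.043, 0.007, 0.0]
[0, 0.047, 0.007, 0.0]
-- from 1.202
[0, 0.005, -0.0, 0.0]
[0, 0.01, -0.0, 0.0]
[0, 0.014, -0.001, 0.0]
[0, 0.019, -0.001, 0.0]
[0, 0.024, -0.002, 0.0]
[0, 0.029, -0.003, 0.0]
[0, 0.033, -0.004, 0.0]
[0, 0.038, -0.005, 0.0]
[0, 0.043, -0.006, 0.0]
[0, 0.047, -0.007, 0.0]
```

```bash
M='python3 -c "from h import *;meas()"'; python3 -m crank '[[[0,0.003,0.004,0,0,0,0],[0,0.006,0.007,0,0,0,0],[0,0.01,0.011,0,0,0,0],[0,0.013,0.014,0,0,0,0],[0,0.016,0.018,0,0,0,0],[0,0.02,0.021,0,0,0,0],[0,0.024,0.024,0,0,0,0],[0,0.027,0.027,0,0,0,0],[0,0.031,0.03,0,0,0,0],[0,0.035,0.032,0,0,0,0]]]' >/dev/null; eval $M
python3 -m crank '[[[0,0.004,0.003,0,0,0,0],[0,0.008,0.005,0,0,0,0],[0,0.012,0.007,0,0,0,0],[0,0.017,0.01,0,0,0,0],[0,0.021,0.012,0,0,0,0],[0,0.025,0.014,0,0,0,0],[0,0.03,0.016,0,0,0,0],[0,0.034,0.017,0,0,0,0],[0,0.039,0.019,0,0,0,0],[0,0.043,0.02,0,0,0,0]]]' >/dev/null; eval $M
python3 -m crank '[[[0,0.005,0.001,0,0,0,0],[0,0.009,0.002,0,0,0,0],[0,0.014,0.004,0,0,0,0],[0,0.019,0.004,0,0,0,0],[0,0.023,0.005,0,0,0,0],[0,0.028,0.006,0,0,0,0],[0,0.033,0.006,0,0,0,0],[0,0.038,0.007,0,0,0,0],[0,0.043,0.007,0,0,0,0],[0,0.047,0.007,0,0,0,0]]]' >/dev/null; python3 -c "
from h import *
plan(4)"
```

```text
t 13.25 r 0.0793 ang 0.588  Ftan -6.92 Frad -4.20 Fz 0.1 Mz 0.5490438418077862 z [0.632  0.0625 0.0978]
t 14.25 r 0.0787 ang 0.898  Ftan -2.56 Frad -7.59 Fz -0.5 Mz 0.20121036384339583 z [0.615  0.0801 0.0977]
t 15.25 r 0.0797 ang 1.199  Ftan -1.24 Frad -3.14 Fz 0.3 Mz 0.098845686349788 z [0.595  0.0927 0.0978]
-- from 1.199
[0, 0.005, 0.001, 0.0]
[0, 0.01, 0.0, 0.0]
[0, 0.014, -0.0, 0.0]
[0, 0.019, -0.001, 0.0]
[0, 0.024, -0.001, 0.0]
[0, 0.029, -0.002, 0.0]
[0, 0.033, -0.003, 0.0]
[0, 0.038, -0.004, 0.0]
[0, 0.043, -0.005, 0.0]
[0, 0.047, -0.007, 0.0]
-- from 1.499
[0, 0.005, -0.002, 0.0]
[0, 0.009, -0.003, 0.0]
[0, 0.014, -0.005, 0.0]
[0, 0.018, -0.007, 0.0]
[0, 0.022, -0.009, 0.0]
[0, 0.027, -0.011, 0.0]
[0, 0.031, -0.013, 0.0]
[0, 0.035, -0.016, 0.0]
[0, 0.039, -0.018, 0.0]
[0, 0.043, -0.021, 0.0]
-- from 1.799
[0, 0.004, -0.003, 0.0]
[0, 0.008, -0.006, 0.0]
[0, 0.011, -0.009, 0.0]
[0, 0.015, -0.012, 0.0]
[0, 0.019, -0.015, 0.0]
[0, 0.022, -0.018, 0.0]
[0, 0.025, -0.022, 0.0]
[0, 0.029, -0.025, 0.0]
[0, 0.032, -0.029, 0.0]
[0, 0.035, -0.033, 0.0]
-- from 2.099
[0, 0.003, -0.004, 0.0]
[0, 0.006, -0.008, 0.0]
[0, 0.008, -0.012, 0.0]
[0, 0.011, -0.016, 0.0]
[0, 0.013, -0.02, 0.0]
[0, 0.016, -0.024, 0.0]
[0, 0.018, -0.028, 0.0]
[0, 0.02, -0.033, 0.0]
[0, 0.022, -0.037, 0.0]
[0, 0.024, -0.042, 0.0]
```

The rub is felt around tool angle 0.6–0.8 (0.55 N m at 0.59). Now go back clockwise in fine steps to bracket it from the other side.

```bash
python3 -c "
from h import *
c=sensors.state()['ee_pos'].copy();arc(c,1.199,-.045,10,.078)
a=.749;r=.078
P=lambda a:np.array([*(C+r*np.array([np.cos(a),np.sin(a)])),c[2]])
for k in range(10): print(round(a,3),(R0.T@(P(a-.06)-P(a))/.5)[:2]); a-=.06
"
```

```text
[0, -0.007, -0.003, 0.0]
[0, -0.014, -0.004, 0.0]
[0, -0.021, -0.005, -0.0]
[0, -0.028, -0.006, -0.0]
[0, -0.035, -0.007, -0.0]
[0, -0.042, -0.009, -0.0]
[0, -0.048, -0.011, 0.0]
[0, -0.055, -0.013, 0.0]
[0, -0.061, -0.016, 0.0]
[0, -0.068, -0.019, 0.0]
0.749 [-0.0083 -0.0043]
0.689 [-0.008  -0.0048]
0.629 [-0.0077 -0.0053]
0.569 [-0.0074 -0.0057]
0.509 [-0.0071 -0.0061]
0.449 [-0.0067 -0.0066]
0.389 [-0.0063 -0.0069]
0.329 [-0.0058 -0.0073]
0.269 [-0.0054 -0.0076]
0.209 [-0.0049 -0.008 ]
```

```bash
M='python3 -c "from h import *;meas()"'; python3 -m crank '[[[0,-0.007,-0.003,0,0,0,0],[0,-0.014,-0.004,0,0,0,0],[0,-0.021,-0.005,0,0,0,0],[0,-0.028,-0.006,0,0,0,0],[0,-0.035,-0.007,0,0,0,0],[0,-0.042,-0.009,0,0,0,0],[0,-0.048,-0.011,0,0,0,0],[0,-0.055,-0.013,0,0,0,0],[0,-0.061,-0.016,0,0,0,0],[0,-0.068,-0.019,0,0,0,0]]]' >/dev/null; eval $M
python3 -m crank '[[[0,-0.001,0,0,0,0,0],[0,-0.002,-0.001,0,0,0,0],[0,-0.003,-0.001,0,0,0,0],[0,-0.003,-0.002,0,0,0,0],[0,-0.004,-0.002,0,0,0,0],[0,-0.005,-0.003,0,0,0,0],[0,-0.006,-0.003,0,0,0,0],[0,-0.007,-0.004,0,0,0,0],[0,-0.008,-0.004,0,0,0,0],[0,-0.008,-0.005,0,0,0,0]]]' >/dev/null; eval $M
python3 -m crank '[[[0,-0.001,0,0,0,0,0],[0,-0.002,-0.001,0,0,0,0],[0,-0.003,-0.001,0,0,0,0],[0,-0.003,-0.002,0,0,0,0],[0,-0.004,-0.002,0,0,0,0],[0,-0.005,-0.003,0,0,0,0],[0,-0.006,-0.003,0,0,0,0],[0,-0.007,-0.004,0,0,0,0],[0,-0.008,-0.004,0,0,0,0],[0,-0.008,-0.005,0,0,0,0]]]' >/dev/null; eval $M
python3 -m crank '[[[0,-0.001,0,0,0,0,0],[0,-0.002,-0.001,0,0,0,0],[0,-0.002,-0.002,0,0,0,0],[0,-0.003,-0.002,0,0,0,0],[0,-0.004,-0.003,0,0,0,0],[0,-0.005,-0.003,0,0,0,0],[0,-0.006,-0.004,0,0,0,0],[0,-0.006,-0.004,0,0,0,0],[0,-0.007,-0.005,0,0,0,0],[0,-0.008,-0.005,0,0,0,0]]]' >/dev/null; eval $M
```

```text
t 16.25 r 0.0778 ang 0.740  Ftan 1.35 Frad -0.52 Fz 0.7 Mz -0.10532197502438678 z [0.6234 0.071  0.0978]
t 17.25 r 0.0775 ang 0.682  Ftan 1.58 Frad 1.49 Fz 0.1 Mz -0.1222096091137895 z [0.6261 0.0674 0.0977]
t 18.25 r 0.0775 ang 0.624  Ftan 4.02 Frad 1.01 Fz -0.2 Mz -0.3112055105574457 z [0.6289 0.0637 0.0977]
t 19.25 r 0.0774 ang 0.563  Ftan 5.59 Frad -0.17 Fz -0.1 Mz -0.43285144797707686 z [0.6315 0.0598 0.0977]
```

```bash
M='python3 -c "from h import *;meas()"'; 
python3 -m crank '[[[0,-0.001,0,0,0,0,0],[0,-0.002,-0.001,0,0,0,0],[0,-0.002,-0.002,0,0,0,0],[0,-0.003,-0.002,0,0,0,0],[0,-0.004,-0.003,0,0,0,0],[0,-0.005,-0.003,0,0,0,0],[0,-0.006,-0.004,0,0,0,0],[0,-0.006,-0.005,0,0,0,0],[0,-0.007,-0.005,0,0,0,0],[0,-0.007,-0.006,0,0,0,0]]]' >/dev/null; eval $M
python3 -m crank '[[[0,-0.001,0,0,0,0,0],[0,-0.002,-0.001,0,0,0,0],[0,-0.002,-0.002,0,0,0,0],[0,-0.003,-0.002,0,0,0,0],[0,-0.004,-0.003,0,0,0,0],[0,-0.005,-0.003,0,0,0,0],[0,-0.005,-0.004,0,0,0,0],[0,-0.006,-0.005,0,0,0,0],[0,-0.007,-0.005,0,0,0,0],[0,-0.007,-0.006,0,0,0,0]]]' >/dev/null; eval $M
python3 -m crank '[[[0,-0.001,-0.001,0,0,0,0],[0,-0.001,-0.001,0,0,0,0],[0,-0.002,-0.002,0,0,0,0],[0,-0.003,-0.003,0,0,0,0],[0,-0.003,-0.003,0,0,0,0],[0,-0.004,-0.004,0,0,0,0],[0,-0.005,-0.005,0,0,0,0],[0,-0.005,-0.005,0,0,0,0],[0,-0.006,-0.006,0,0,0,0],[0,-0.007,-0.007,0,0,0,0]]]' >/dev/null; eval $M
python3 -m crank '[[[0,-0.001,-0.001,0,0,0,0],[0,-0.001,-0.001,0,0,0,0],[0,-0.002,-0.002,0,0,0,0],[0,-0.003,-0.003,0,0,0,0],[0,-0.003,-0.003,0,0,0,0],[0,-0.004,-0.004,0,0,0,0],[0,-0.004,-0.005,0,0,0,0],[0,-0.005,-0.005,0,0,0,0],[0,-0.006,-0.006,0,0,0,0],[0,-0.006,-0.007,0,0,0,0]]]' >/dev/null; eval $M
python3 -m crank '[[[0,-0.001,-0.001,0,0,0,0],[0,-0.001,-0.002,0,0,0,0],[0,-0.002,-0.002,0,0,0,0],[0,-0.002,-0.003,0,0,0,0],[0,-0.003,-0.004,0,0,0,0],[0,-0.004,-0.005,0,0,0,0],[0,-0.004,-0.005,0,0,0,0],[0,-0.005,-0.006,0,0,0,0],[0,-0.005,-0.007,0,0,0,0],[0,-0.006,-0.007,0,0,0,0]]]' >/dev/null; eval $M
python3 -m crank '[[[0,-0.001,-0.001,0,0,0,0],[0,-0.001,-0.002,0,0,0,0],[0,-0.002,-0.002,0,0,0,0],[0,-0.002,-0.003,0,0,0,0],[0,-0.003,-0.004,0,0,0,0],[0,-0.003,-0.005,0,0,0,0],[0,-0.004,-0.005,0,0,0,0],[0,-0.004,-0.006,0,0,0,0],[0,-0.005,-0.007,0,0,0,0],[0,-0.005,-0.008,0,0,0,0]]]' >/dev/null; eval $M
```

```text
t 20.25 r 0.0775 ang 0.503  Ftan 4.63 Frad 2.51 Fz 0.0 Mz -0.3591147498727905 z [0.6339 0.0559 0.0978]
t 21.25 r 0.0775 ang 0.440  Ftan 0.62 Frad 3.10 Fz 1.1 Mz -0.04776039320095371 z [0.6362 0.0515 0.0978]
t 22.25 r 0.0775 ang 0.386  Ftan 5.58 Frad 3.44 Fz 0.8 Mz -0.43221450189020133 z [0.6378 0.0477 0.0977]
t 23.25 r 0.0775 ang 0.319  Ftan 3.11 Frad 3.60 Fz 0.2 Mz -0.24102208998141625 z [0.6396 0.0428 0.0977]
t 24.25 r 0.0774 ang 0.259  Ftan 1.03 Frad 2.13 Fz -0.2 Mz -0.07957560677099648 z [0.6408 0.0383 0.0977]
t 25.25 r 0.0774 ang 0.198  Ftan 0.42 Frad 1.26 Fz 0.3 Mz -0.03259182519202702 z [0.6418 0.0337 0.0977]
```

Clockwise the bump is symmetric about tool angle about 0.48 (0.43 N m at 0.563 and 0.386; ~0.28 at 0.63 and 0.33). Now cross the play and approach anticlockwise.

```bash
python3 -c "
from h import *
c=sensors.state()['ee_pos'].copy();arc(c,.198,.024,10,.0785)
a=.438;r=.0785
P=lambda a:np.array([*(C+r*np.array([np.cos(a),np.sin(a)])),c[2]])
for k in range(8): print(round(a,3),(R0.T@(P(a+.05)-P(a))/.5)[:2]); a+=.05
"
```

```text
[0, 0.0, 0.004, -0.0]
[0, 0.002, 0.007, -0.0]
[0, 0.005, 0.011, -0.0]
[0, 0.007, 0.014, -0.0]
[0, 0.009, 0.016, -0.0]
[0, 0.012, 0.019, -0.0]
[0, 0.014, 0.022, -0.0]
[0, 0.017, 0.025, -0.0]
[0, 0.019, 0.028, -0.0]
[0, 0.022, 0.03, -0.0]
0.438 [0.0058 0.0052]
0.488 [0.0061 0.0049]
0.538 [0.0063 0.0046]
0.588 [0.0066 0.0043]
0.638 [0.0068 0.004 ]
0.688 [0.007  0.0036]
0.738 [0.0071 0.0033]
0.788 [0.0073 0.0029]
```

```bash
M='python3 -c "from h import *;meas()"'; 
python3 -m crank '[[[0,0,0.004,0,0,0,0],[0,0.002,0.007,0,0,0,0],[0,0.005,0.011,0,0,0,0],[0,0.007,0.014,0,0,0,0],[0,0.009,0.016,0,0,0,0],[0,0.012,0.019,0,0,0,0],[0,0.014,0.022,0,0,0,0],[0,0.017,0.025,0,0,0,0],[0,0.019,0.028,0,0,0,0],[0,0.022,0.03,0,0,0,0]]]' >/dev/null; eval $M
python3 -m crank '[[[0,0.001,0,0,0,0,0],[0,0.001,0.001,0,0,0,0],[0,0.002,0.001,0,0,0,0],[0,0.002,0.002,0,0,0,0],[0,0.003,0.002,0,0,0,0],[0,0.003,0.003,0,0,0,0],[0,0.004,0.003,0,0,0,0],[0,0.004,0.004,0,0,0,0],[0,0.005,0.005,0,0,0,0],[0,0.006,0.005,0,0,0,0]]]' >/dev/null; eval $M
python3 -m crank '[[[0,0.001,0,0,0,0,0],[0,0.001,0.001,0,0,0,0],[0,0.002,0.001,0,0,0,0],[0,0.002,0.002,0,0,0,0],[0,0.003,0.002,0,0,0,0],[0,0.003,0.003,0,0,0,0],[0,0.004,0.003,0,0,0,0],[0,0.005,0.004,0,0,0,0],[0,0.005,0.005,0,0,0,0],[0,0.006,0.005,0,0,0,0]]]' >/dev/null; eval $M
python3 -m crank '[[[0,0.001,0,0,0,0,0],[0,0.001,0.001,0,0,0,0],[0,0.002,0.001,0,0,0,0],[0,0.002,0.002,0,0,0,0],[0,0.003,0.002,0,0,0,0],[0,0.004,0.003,0,0,0,0],[0,0.004,0.003,0,0,0,0],[0,0.005,0.004,0,0,0,0],[0,0.006,0.004,0,0,0,0],[0,0.006,0.005,0,0,0,0]]]' >/dev/null; eval $M
```

```text
t 26.25 r 0.0780 ang 0.428  Ftan -6.93 Frad -3.80 Fz 0.3 Mz 0.5407442228873844 z [0.637  0.0509 0.0978]
t 27.25 r 0.0781 ang 0.481  Ftan -3.87 Frad -2.45 Fz -0.1 Mz 0.30223638119397933 z [0.6352 0.0547 0.0978]
t 28.25 r 0.0787 ang 0.541  Ftan -1.35 Frad -0.46 Fz 0.5 Mz 0.10636075513422559 z [0.6334 0.059  0.0978]
t 29.25 r 0.0784 ang 0.591  Ftan -0.35 Frad -0.18 Fz 0.9 Mz 0.027538418818794062 z [0.6311 0.0622 0.0977]
```

The bump's location disagrees with the earlier passes, so I check where the fingers sit relative to the beaker.

```bash
python3 - <<'E'
from h import *
a=capture("scene");b=capture("top")
cv2.imwrite("pics/s3f.png",a);cv2.imwrite("pics/t3f.png",b)
x=cv2.resize(a[160:310,210:410],(800,600),interpolation=cv2.INTER_CUBIC)
cv2.imwrite("pics/s3.png",x)
c=sensors.state()['ee_pos'];print(proj("scene",c),proj("top",c),proj("scene",[c[0],c[1],.124]))
E
```

```text
[357.2898 239.1543] [295.1121 236.8255] [358.1838 231.7884]
```

View pics/s3.png

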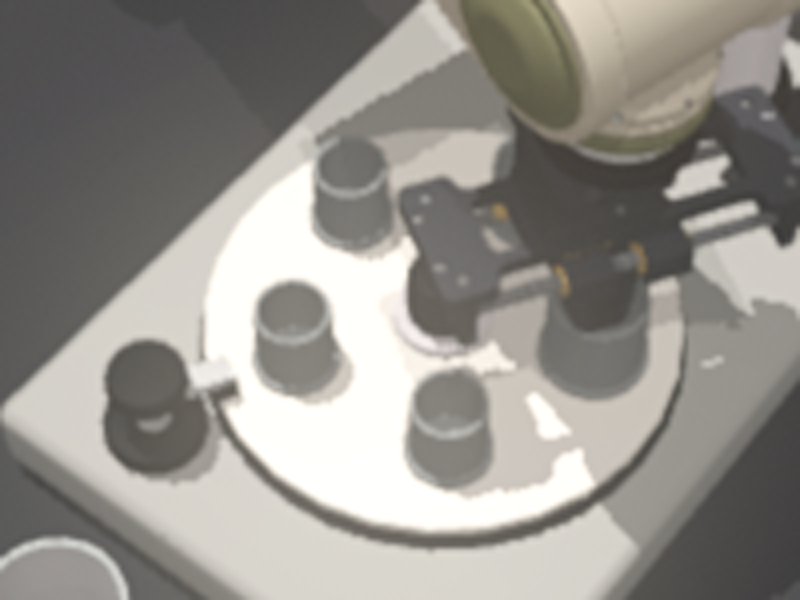

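Scene view 3: the fingers are in the wash beaker (crop (595,310)). The small cups' mouths are at crop (292,312), (450,404), (351,167), i.e. full (283,238), (322.5,261), (297.8,201.8). I get the carousel angle from these.

```bash
cat >> h.py <<'E'
def cups(pts,n="scene",z=.117):
    P=np.array([ray(n,*p,z)[:2] for p in pts]); return P
def angs(P,C):
    d=P-C;a=np.arctan2(d[:,1],d[:,0]);return np.hypot(*d.T),a,(a+np.pi/5)%(2*np.pi/5)-np.pi/5
E
python3 - <<'E'
from h import *
P=cups([(283,238),(322.5,261),(297.8,201.8)])
print(P); 
for C_ in (C,np.array([.5704,.0169]),np.array([.569,.018])): print(*angs(P,C_))
meas()
# blobs: grey cups on white disc in scene
im=cv2.imread("pics/s3f.png");g=cv2.cvtColor(im,cv2.COLOR_BGR2GRAY)
m=((g<170)*255).astype(np.uint8)
k,l,s,c=cv2.connectedComponentsWithStats(m)
print([(s[i].tolist(),c[i].round(1).tolist()) for i in range(1,k) if 150<s[i,4]<1500])
E
```

```text
[[ 0.5396 -0.0554]
 [ 0.6311 -0.0328]
 [ 0.4905  0.0254]]
[0.0785 0.0829 0.0758] [-1.9139 -0.6676  3.0499] [0.5994 0.5891 0.5366]
[0.0786 0.0785 0.0803] [-1.9735 -0.6862  3.0351] [0.5398 0.5704 0.5218]
[0.0791 0.0803 0.0788] [-1.9517 -0.6858  3.0471] [0.5615 0.5708 0.5338]
t 29.35 r 0.0787 ang 0.594  Ftan -0.54 Frad -1.03 Fz -0.3 Mz 0.04210031819966979 z [0.6312 0.0625 0.0976]
[([422, 67, 52, 18, 162], [447.6, 79.3]), ([274, 231, 21, 28, 459], [283.6, 244.6]), ([312, 252, 21, 30, 488], [322.5, 266.8]), ([205, 297, 35, 30, 725], [221.3, 310.1])]
```

The cups put the carousel's beaker at about 0.55 rad while the tool is at 0.59, so play plus stick-slip spoils the slow readings. I remove the play: centre in the beaker, turn the tool so the finger line is tangential (two calls) and spread the fingers until they fill the beaker.

```bash
python3 -m crank '[[[0,-0.001,-0.001,0,0,0,-0.1],[0,-0.003,-0.002,0,0,0,-0.2],[0,-0.004,-0.003,0,0,0,-0.3],[0,-0.005,-0.004,0,0,0,-0.4],[0,-0.006,-0.004,0,0,0,-0.5],[0,-0.006,-0.004,0,0,0,-0.6],[0,-0.006,-0.004,0,0,0,-0.7],[0,-0.006,-0.004,0,0,0,-0.8],[0,-0.006,-0.004,0,0,0,-0.9],[0,-0.006,-0.004,0,0,0,-1]]]'
python3 -m crank '[[[0,0,0,0,0,0,-0.15],[0,0,0,0,0,0,-0.3],[0,0,0,0,0,0,-0.45],[0,0,0,0,0,0,-0.6],[0,0,0,0,0,0,-0.75],[0,0,0,0,0,0,-0.86],[0.05,0,0,0,0,0,-0.86],[0.1,0,0,0,0,0,-0.86],[0.15,0,0,0,0,0,-0.86],[0.2,0,0,0,0,0,-0.86]]]'
cat >> h.py <<'E'
R0=Ro.from_rotvec(sensors.state()['orientation']).as_matrix()
E
python3 -c "
from h import *
meas();s=sensors.state();print(R0,s['ft_torque'],s['joint_pos'])"
```

```text
clock: 30.35
ee_pos: [0.6333, 0.0597, 0.0976]
orientation: [0.199, -3.135, -0.001]
force: [0.3, -0.6, -0.0]
grip_width: 0.005
finger_force: 0.0
clock: 31.35
ee_pos: [0.6333, 0.0592, 0.0977]
orientation: [0.858, -3.022, -0.001]
force: [-0.2, -0.2, -0.3]
grip_width: 0.103
finger_force: 24.1
t 31.35 r 0.0787 ang 0.544  Ftan -0.04 Frad -0.23 Fz -0.3 Mz 0.0030892056220687813 z [0.6333 0.0592 0.0977]
[[-0.8507 -0.5257 -0.0004]
 [-0.5257  0.8507  0.0003]
 [ 0.0002  0.0005 -1.    ]] [ 0.0288  0.0604 -0.0292] [-0.0927  0.6513  1.244   0.0003  1.2467 -2.2171]
```

The fingers grip the beaker's inside (opening 0.103, 24 N) with no side load. The coupling is now free of play, the tool's y is tangential and its x radial, so every step has the same rows. Back clockwise 0.3, then anticlockwise in 0.0625 rad steps.

```bash
M='python3 -c "from h import *;meas()"'; python3 -m crank '[[[0.2,0,-0.005,0,0,0,0.06],[0.2,0,-0.01,0,0,0,0.12],[0.2,0.001,-0.014,0,0,0,0.18],[0.2,0.001,-0.019,0,0,0,0.24],[0.2,0.002,-0.024,0,0,0,0.3],[0.2,0.003,-0.029,0,0,0,0.36],[0.2,0.004,-0.033,0,0,0,0.42],[0.2,0.005,-0.038,0,0,0,0.48],[0.2,0.006,-0.043,0,0,0,0.54],[0.2,0.007,-0.047,0,0,0,0.6]]]'; eval $M
for i in 1 2 3 4; do python3 -m crank '[[[0.2,0,0.001,0,0,0,-0.0125],[0.2,0,0.002,0,0,0,-0.025],[0.2,0,0.003,0,0,0,-0.0375],[0.2,0,0.004,0,0,0,-0.05],[0.2,0,0.005,0,0,0,-0.0625],[0.2,0,0.006,0,0,0,-0.075],[0.2,0,0.007,0,0,0,-0.0875],[0.2,0,0.008,0,0,0,-0.1],[0.2,0,0.009,0,0,0,-0.1125],[0.2,0,0.01,0,0,0,-0.125]]]' | grep -E 'grip_w|finger'; eval $M; done
```

```text
clock: 32.35
ee_pos: [0.6435, 0.0373, 0.0978]
orientation: [-0.394, 3.115, 0.0]
force: [3.8, 3.5, -2.1]
grip_width: 0.118
finger_force: 25.6
t 32.35 r 0.0798 ang 0.238  Ftan 2.49 Frad 4.52 Fz -2.1 Mz -0.19869262125928677 z [0.6435 0.0373 0.0978]
grip_width: 0.114
finger_force: 25.6
t 33.35 r 0.0797 ang 0.298  Ftan 0.81 Frad 4.92 Fz -3.3 Mz -0.06437190624598081 z [0.6421 0.0419 0.0977]
grip_width: 0.116
finger_force: 25.4
t 34.35 r 0.0797 ang 0.353  Ftan -3.15 Frad 4.08 Fz -3.2 Mz 0.25102770280005826 z [0.6408 0.046  0.0978]
grip_width: 0.121
finger_force: 25.3
t 35.35 r 0.0797 ang 0.416  Ftan -3.29 Frad 3.97 Fz -3.3 Mz 0.26175980080122246 z [0.6389 0.0507 0.0978]
grip_width: 0.119
finger_force: 25.1
t 36.35 r 0.0796 ang 0.473  Ftan -3.88 Frad 4.07 Fz -2.3 Mz 0.30870270688639956 z [0.6369 0.0548 0.0978]
```

```bash
M='python3 -c "from h import *;meas();print(sensors.state()[\"ft_torque\"])"'; 
for i in 1 2 3 4 5 6; do python3 -m crank '[[[0.2,0,0.001,0,0,0,-0.0125],[0.2,0,0.002,0,0,0,-0.025],[0.2,0,0.003,0,0,0,-0.0375],[0.2,0,0.004,0,0,0,-0.05],[0.2,0,0.005,0,0,0,-0.0625],[0.2,0,0.006,0,0,0,-0.075],[0.2,0,0.007,0,0,0,-0.0875],[0.2,0,0.008,0,0,0,-0.1],[0.2,0,0.009,0,0,0,-0.1125],[0.2,0,0.01,0,0,0,-0.125]]]' | grep grip_w; eval $M; done
```

```text
grip_width: 0.124
t 37.35 r 0.0796 ang 0.554  Ftan -3.48 Frad 4.65 Fz -2.2 Mz 0.27745576676732253 z [0.6337 0.0604 0.0978]
[ 0.0362 -0.7013  0.1031]
grip_width: 0.128
t 38.35 r 0.0795 ang 0.614  Ftan -5.04 Frad 2.96 Fz -2.3 Mz 0.40103979756302144 z [0.631  0.0644 0.0977]
[-0.1655 -0.6205  0.0248]
grip_width: 0.127
t 39.35 r 0.0796 ang 0.681  Ftan -1.58 Frad -0.88 Fz -0.8 Mz 0.1258770149149624 z [0.6278 0.0686 0.0977]
[-0.2025 -0.03   -0.001 ]
grip_width: 0.131
t 40.35 r 0.0797 ang 0.744  Ftan -0.07 Frad -3.99 Fz -0.1 Mz 0.005438554976495896 z [0.6247 0.0725 0.0977]
[-0.3392  0.4026  0.0484]
grip_width: 0.131
t 41.35 r 0.0797 ang 0.803  Ftan -1.41 Frad -6.50 Fz -0.2 Mz 0.1124979173218329 z [0.6214 0.0758 0.0977]
[-0.6022  0.4707  0.0234]
grip_width: 0.132
t 42.35 r 0.0796 ang 0.865  Ftan -2.19 Frad -6.61 Fz 0.6 Mz 0.17466902182414681 z [0.6176 0.0791 0.0977]
[-0.8604  0.5076 -0.002 ]
```

Slow creeping gives a flat plateau (0.25–0.40 N m from about 0.35 to 0.61), so I sample while moving faster: clockwise, 0.1 rad in the last three rows of each call.

```bash
M='python3 -c "from h import *;meas();print(sensors.state()[\"joint_velocities\"][:1],sensors.state()[\"ft_torque\"])"'; 
for i in 1 2 3 4 5 6 7; do python3 -m crank '[[[0.2,0,0,0,0,0,0],[0.2,0,0,0,0,0,0],[0.2,0,0,0,0,0,0],[0.2,0,0,0,0,0,0],[0.2,0,0,0,0,0,0],[0.2,0,0,0,0,0,0],[0.2,0,0,0,0,0,0],[0.2,0,-0.005,0,0,0,0.067],[0.2,0,-0.011,0,0,0,0.133],[0.2,0.001,-0.016,0,0,0,0.2]]]' >/dev/null; eval $M; done
```

```text
t 43.35 r 0.0798 ang 0.769  Ftan 0.76 Frad -3.94 Fz 1.0 Mz -0.06057223760968583 z [0.6234 0.074  0.0977]
[-0.0281] [-0.3306  0.5795 -0.0353]
t 44.35 r 0.0800 ang 0.674  Ftan 2.09 Frad -3.46 Fz -0.3 Mz -0.16705652218962544 z [0.6286 0.0684 0.0977]
[-0.0302] [-0.0071  0.5755  0.058 ]
t 45.35 r 0.0802 ang 0.577  Ftan 5.43 Frad -1.22 Fz 0.3 Mz -0.43537890762768694 z [0.6332 0.0623 0.0977]
[-0.0304] [0.5498 0.579  0.0903]
t 46.35 r 0.0804 ang 0.472  Ftan 3.89 Frad 3.48 Fz -2.1 Mz -0.31256879960950584 z [0.6376 0.0551 0.0978]
[-0.0377] [ 0.9209 -0.1456 -0.0132]
t 47.35 r 0.0806 ang 0.372  Ftan 5.07 Frad 6.23 Fz -2.7 Mz -0.4087402979950477 z [0.6411 0.0478 0.0978]
[-0.038] [ 1.0652 -0.5463 -0.0657]
t 48.35 r 0.0808 ang 0.267  Ftan 3.37 Frad 7.31 Fz -3.6 Mz -0.27264082612567264 z [0.644  0.0398 0.0978]
[-0.038] [ 0.8391 -0.7772 -0.2283]
t 49.35 r 0.0810 ang 0.168  Ftan 4.80 Frad 7.22 Fz -4.6 Mz -0.38842252421429935 z [0.6459 0.032  0.0978]
[-0.0385] [ 0.8382 -0.9532 -0.2614]
```

Including the vertical wrist moment makes the bump clean: 0.225 @0.674, 0.525 @0.577, 0.34 @0.372, 0.05 @0.267, so the centre is about 0.50. I re-seat the grip to shed the radial load and confirm with an anticlockwise pass.

```bash
cat >> h.py <<'E'
def m2():
    s=sensors.state();d=s['ee_pos'][:2]-C;f=s['force'];tz=s['ft_torque'][2]
    print("t %.2f ang %.3f r %.4f M %.3f (tz %.3f) Frad %.1f"%(s['clock'],np.arctan2(d[1],d[0]),np.hypot(*d),-(d[0]*f[1]-d[1]*f[0])-tz,tz,f[:2]@d/np.hypot(*d)))
E
M='python3 -c "from h import *;m2()"'; 
python3 -m crank '[[[0.03,0,0,0,0,0,0],[0.03,0,0,0,0,0,0],[0.03,0.003,0,0,0,0,0],[0.03,0.003,0,0,0,0,0],[0.2,0.003,0,0,0,0,0],[0.2,0.003,0,0,0,0,0],[0.2,0.003,0,0,0,0,0],[0.2,0.003,0.005,0,0,0,-0.067],[0.2,0.003,0.011,0,0,0,-0.133],[0.2,0.004,0.016,0,0,0,-0.2]]]' >/dev/null; eval $M
for i in 1 2 ; do python3 -m crank '[[[0.2,0,0,0,0,0,0],[0.2,0,0,0,0,0,0],[0.2,0,0,0,0,0,0],[0.2,0,0,0,0,0,0],[0.2,0,0,0,0,0,0],[0.2,0,0,0,0,0,0],[0.2,0,0,0,0,0,0],[0.2,0,0.005,0,0,0,-0.06],[0.2,0,0.009,0,0,0,-0.12],[0.2,0.0005,0.013,0,0,0,-0.16]]]' >/dev/null; eval $M; done
```

```text
t 50.35 ang 0.273 r 0.0788 M 0.056 (tz -0.064) Frad 2.6
t 51.35 ang 0.344 r 0.0787 M 0.256 (tz 0.007) Frad 5.3
t 52.35 ang 0.419 r 0.0787 M 0.427 (tz 0.049) Frad 6.3
```

```bash
M='python3 -c "from h import *;m2()"'; 
python3 -m crank '[[[0.2,0,0,0,0,0,0],[0.2,0,0,0,0,0,0],[0.2,0,0,0,0,0,0],[0.2,0,0,0,0,0,0],[0.2,0,0,0,0,0,0],[0.2,0,0,0,0,0,0],[0.2,0,0,0,0,0,0],[0.2,0,0.006,0,0,0,-0.07],[0.2,0,0.011,0,0,0,-0.14],[0.2,0.0005,0.016,0,0,0,-0.18]]]' >/dev/null; eval $M;python3 -c "
from h import *
c=sensors.state()['ee_pos'];print(c,R0)
T=np.array([.513,-.127])
rows(c,[(c[0],c[1],.15),(*T,.15)])"
```

```text
t 53.35 ang 0.520 r 0.0787 M 0.489 (tz 0.180) Frad 5.2
[0.6343 0.0576 0.0979] [[-0.8621 -0.5068  0.0023]
 [-0.5068  0.8621 -0.0019]
 [-0.0011 -0.0028 -1.    ]]
[0, -0.0, -0.0, -0.104]
[0, 0.396, -0.196, -0.104]
```

```bash
python3 -m crank '[[[0,0,0,0,0,0,0],[0,0,0,0,0,0,0],[0,0,0,0,0,0,0],[0,0,0,-0.02,0,0,0],[0,0,0,-0.05,0,0,0],[0,0,0,-0.08,0,0,0],[0,0,0,-0.104,0,0,0],[0,0,0,-0.104,0,0,0],[0,0,0,-0.104,0,0,0],[0,0,0,-0.104,0,0,0]]]'; python3 -c "
from h import *
c=sensors.state()['ee_pos'];print(c,sensors.state()['force'])
cv2.imwrite('pics/s4f.png',capture('scene'));cv2.imwrite('pics/t4f.png',capture('top'))
rows(c,[(.513,-.127,.15),(.513,-.127,.13)])"
```

```text
clock: 54.35
ee_pos: [0.633, 0.0585, 0.149]
orientation: [0.821, -3.031, -0.001]
force: [-0.9, -0.4, -0.5]
grip_width: 0.004
finger_force: 0.0
[0.633  0.0585 0.149 ] [-0.9251 -0.4149 -0.4976]
[0, 0.395, -0.199, -0.002]
[0, 0.394, -0.199, 0.038]
```

```bash
python3 -m crank '[[[0,0.08,-0.04,0,0,0,0],[0,0.16,-0.08,0,0,0,0],[0,0.24,-0.12,0,0,0,0],[0,0.32,-0.16,0,0,0,0],[0,0.394,-0.199,0,0,0,0],[0,0.394,-0.199,0,0,0,0],[0,0.394,-0.199,0,0,0,0],[0,0.394,-0.199,0.02,0,0,0],[0,0.394,-0.199,0.04,0,0,0],[0,0.394,-0.199,0.04,0,0,0]]]'
```

```text
clock: 55.45
ee_pos: [0.5131, -0.1256, 0.1278]
orientation: [0.823, -3.029, -0.004]
force: [-0.4, 0.3, -1.1]
grip_width: 0.005
finger_force: 0.0
```

```bash
python3 -m crank '[[[0,0,0,0.02,0,0,0],[0,0,0,0.035,0,0,0],[0,0,0,0.043,0,0,0],[0,0,0,0.049,0,0,0],[0,0,0,0.054,0,0,0],[0,0,0,0.057,0,0,0],[0,0,0,0.06,0,0,0],[0,0,0,0.062,0,0,0],[0,0,0,0.063,0,0,0],[0,0,0,0.063,0,0,0]]]'
```

```text
clock: 56.45
ee_pos: [0.5138, -0.1266, 0.1016]
orientation: [-0.822, 3.03, -0.003]
force: [-10.0, 5.8, 33.8]
grip_width: 0.005
finger_force: 17.3
```

```bash
python3 -m crank '[[[0,0,0,-0.01,0,0,0],[0,0,0,-0.03,0,0,0],[0,0,0,-0.06,0,0,0],[0,0,0,-0.1,0,0,0],[0,0,0,-0.15,0,0,0],[0,0,0,-0.2,0,0,0],[0,0,0,-0.2,0,0,0],[0,0,0,-0.2,0,0,0],[0,0,0,-0.2,0,0,0],[0,0,0,-0.2,0,0,0]]]'; python3 - <<'E'
from h import *
a=capture("scene");cv2.imwrite("pics/s5f.png",a)
cv2.imwrite("pics/s5.png",cv2.resize(a[190:310,210:370],(800,600),interpolation=cv2.INTER_CUBIC))
E
```

```text
clock: 57.45
ee_pos: [0.5132, -0.1267, 0.1971]
orientation: [0.821, -3.031, -0.002]
force: [0.4, -0.2, 0.2]
grip_width: 0.005
finger_force: 0.0
```

View pics/s5.png

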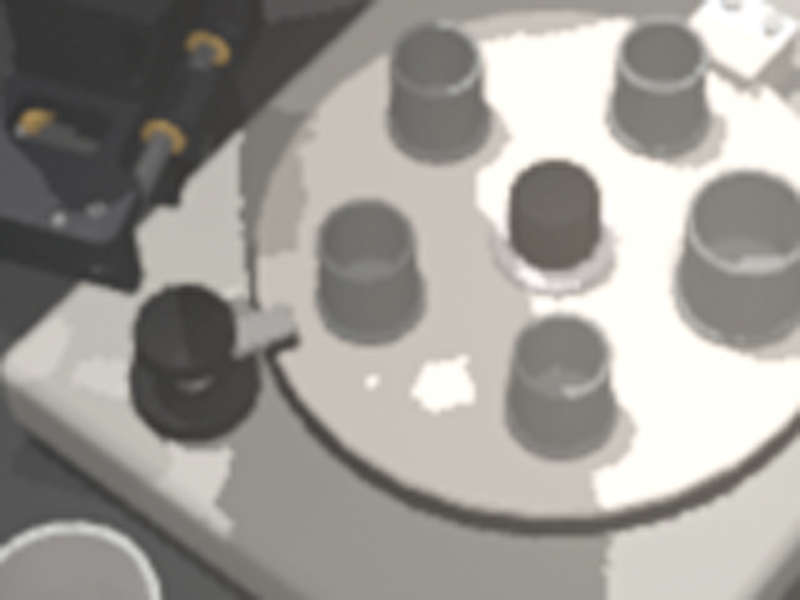

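Scene view 5: all cups and the shoe are visible, the beaker is standing, the wash beaker is to the right at crop (748,220), and the button at (185,330) seems lower. I compare button height and cup angle numerically.

```bash
python3 - <<'E'
from h import *
for f in("scene0","s3f","s4f","s5f"):
    g=cv2.cvtColor(cv2.imread(f"pics/{f}.png"),cv2.COLOR_BGR2GRAY).astype(float)
    col=g[238:262,244:250].mean(1); i=np.where((col[:-1]>145)&(col[1:]<=145))[0]
    print(f,[round(238+k+(col[k]-145)/(col[k]-col[k+1]),2) for k in i])
Cs=np.array([.570,.017])
P=cups([(210+x/5,190+y/5) for x,y in((367,238),(559,355),(437,60),(662,54))])
print(*angs(P,Cs)); print(angs(cups([(210+748/5,190+220/5)],z=.124),Cs))
E
```

```text
scene0 [np.float64(246.55)]
s3f [np.float64(244.7)]
s4f [np.float64(244.63)]
s5f [np.float64(246.2)]
[0.0775 0.0788 0.08   0.0819] [-1.9767 -0.7011  3.048   1.8144] [0.5365 0.5555 0.5347 0.5578]
(array([0.08]), array([0.5807]), array([0.5807]))
```

```bash
python3 -c "
from plant import order
print(order.hand_in())"
```

```text
the job is handed in; nothing more can be done
None
```

The job is handed in at about 57 s: I released the lock, felt for the rub in both directions, left the carousel at my estimate of the tightest point (good to a few hundredths of a radian), and pressed the lock back in. The image shows it latched and the beaker standing; I moved nothing near either bottle, but they were outside the last picture I viewed.

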